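Swap the tube stubs and hold the square one against the sprung copper stop for tacking

ROBOT

A 6-joint arm with a two-finger parallel gripper is mounted at the origin on the work surface. World frame = base frame: x ahead of the robot, y to its left, z up, the work surface at z = 0. Lengths are in m, angles in rad, forces in N, time in s.
With the tool pointing down it reaches from about 0.35 to 0.725 m from the base axis. Payload 6 kg.
Tool frame: the origin (TCP) lies on the centre line of the jaws, within the pads' length; the fingertips stand 25 mm ahead of it and the grasp point (between the pads) lies 6 mm ahead of it; z points along the fingers, y is the line along which they close (so a half turn about z gives the same grasp; the last joint's range is limited). The gripper opens to 85 mm and grips with 20 to 120 N. Pads are 22 mm wide; open, the fingers measure 114 mm over their backs; the gripper's body (76 mm by 85 mm) begins 54 mm behind the grasp point. The pads swing forward as they close: fully open they stand 13 mm farther back than shut.
Start: joints at [-0.816, 0.04, 0.085, 0, -1.615, -0.334], TCP at [0.245, -0.548, 0.222] pointing down, gripper open.
Joint ranges: [-2.56, 2.56], [-1.29, 2.01], [-1.08, 1.49], [-3.29, 1.98], [-2.81, -0.18], [-2.99, 2.99]. Speed limits (rad/s): [2.57, 2.57, 3.01, 3.14, 3.14, 3.14].

INTERFACE

Orientations are given as a unit quaternion [x, y, z, w].
In Python, from workcell import manip gives the robot as it stands. The module is installed in compiled form; this text tells all that it offers.
- The arm moves only by the tool servo_tool, never from a script. Its argument "steps" is a list of rows, each a list of 5 numbers: the shift along the world's x, y, z in cm, then the turn about the world's z in rad, then the finger opening in cm, from 0 to 8.54. In form: [[x, y, z, spin, claw], ...]. A call has 1 to 8 rows; each row shifts and turns the commanded pose from where the row before left it; what a row does not reach is not made up. A row lasts 1/10 s, in which the tool goes at most 50 mm and 8.59 degrees, less where a joint would pass 70% of its speed; a pose out of reach is approached as far as the arm can. A call with a gripper value outside its range is refused whole. The fingers move at their own pace and stop on an object; the grip force is fixed at half the most. Time passes only in rows, so rows that do not move let the fingers close. It gives the time, the measured TCP pose, the force, the opening and the grip force at its end, in the units of the state.
- manip.get_state(): the state, without advancing time (a new reading comes with each control period).
- manip.get_image(name): name is "side" or "top"; returns the picture (420x560x3 uint8, red, green, blue); there is no depth.
- manip.camera_info(name): a dict with "fx", "fy", "cx", "cy" (pixels), "k1" (the pictures are not rectified: a ray, as slopes to the right and down, at radius r is drawn at 1 + k1 r^2 times it, then the intrinsics apply), "view" (4x4, takes a point from world to camera coordinates). Camera axes: x right, y down, z forward; pixel columns grow to the right and rows downward; lengths in m; the calibration is good to about 2 mm. A picture is of the moment at which its call begins. camera_info takes no time and is no camera call.
- manip.finish_job(): hands the job in; it is judged then, once.
The state is a dict: "t": time; "qpos": joint angles; "dq": joint speeds; "tau": joint torques, N m; "eef_pos": TCP position; "orientation": TCP orientation; "force": force on the tool from outside, world axes, zero at the start; "moment": the same for the moment, N m; "width": finger opening in m; "finger_force": force on a finger pad.
Only numpy, scipy, OpenCV 4.12 (cv2) and the standard library are available. Lean on these libraries where they do the work, as an engineer would, in place of code of your own. Each camera call takes 0.05 s, during which the arm holds its last target. There are 200 camera calls.

TASK

The wrong tube stub stands on the tacking fixture: make the two stubs change places, so that the round one stands free in the middle of the plywood board and the square one stands on the fixture's plate, one face flat against the copper stop and centred on it. Then be my third hand: keep the square stub down on the plate and push it against the sprung stop until the gap behind the stop has halved (about 8 N), never pushing the stop right home, and finish while still holding it there with a steady push. Keep both stubs upright and leave the other things on the table where they are.

Things in the scene. Friction and masses are not known exactly. Their poses are not given: they have to be found in the camera images.
- fixture: fixture fixed to the table: dark base 200 (x) x 150 x 12 mm; on it a bare plate 100 x 110 mm centred at x = -35 mm, top 20 mm above the table, two strap clamps 40 mm high at its corners (x -83 to -61, |y| over 36). Grey bracket at x = 66 to 82, 76 wide, 62 high, carries the copper stop. Origin: centre of underside; +x: push direction, from plate to stop, roughly away from the robot
- stop (a joint): travel of the sprung copper stop block in m: 0 at rest, 0.020 when pushed fully home against the bracket, along the fixture's +x. Spring with 0.8 N per mm from 0 N at rest (10 mm = 8 N); it springs back when let go. The gap between the block and the bracket is 20 mm at rest.
- stop_face (a point): centre of the copper stop's working face, which looks along the fixture's -x; it moves with the stop. The block is 16 mm thick (x), 50 mm wide (y) and 40 mm high, from 22 to 62 mm above the table. At rest the face is at x = 30 mm, y = 0 of the fixture.
- square_tube: loose stub of square steel tube, open both ends, 40 x 40 mm outside, wall 4 mm, 90 mm tall, about 0.4 kg, standing upright on the plywood board at the start. Origin: centre of its lower end; z along the tube, x and y square to its faces (any of the four faces may go to the stop).
- round_tube: loose stub of round steel tube, open both ends, 44 mm outside diameter, wall 4 mm, 90 mm tall, about 0.36 kg, standing upright on the fixture's plate in front of the stop at the start, not touching it. Origin: centre of its lower end; z along the tube.
- board: flat plywood board 130 x 130 x 18 mm fixed on the table, to the left or the right of the fixture; the square stub stands near its middle at the start. Origin: centre of the underside; top 18 mm above it.
- slab: flat bare fire-clay slab 130 x 130 x 25 mm fixed on the table on the other side of the fixture, empty: free for setting a stub down meanwhile. Origin: centre of the underside; top 25 mm above it.
- tin: bystander: closed metal tin, 66 mm diameter, 85 mm tall, standing; origin at the centre of its underside
- collar: bystander: dark steel ring 76 mm outside diameter, 22 mm high, lying flat; origin at the centre of its underside
- magnet: bystander: flat triangular welding magnet, about 90 x 80 mm, 18 mm high; origin under its middle
- hammer: bystander: hammer lying on the table; origin on its underside, handle to its -x
- brush: bystander: brush lying on the table; origin on its underside, handle to its -x
- wrench: bystander: wrench lying on the table; origin on its underside, handle to its -x
- offcut: bystander: solid dark steel bar 120 x 30 x 30 mm, lying; origin at the centre of its underside
Mind the look-alikes: they are no part of the job. What is shaped like the fixture but turquoise is not meant.

How it is judged:
By the outcome, as a careful person would: the job done as asked, in the order asked, and still so for the second after the job is handed in, while the arm keeps its last pose, push and grip.
It also fails if it takes over 70 s, if anything falls off the work surface, if the arm or the gripper's body presses on something with over 40 N, if the wrist force passes 120 N, or if a joint passes its speed limit or range.

## Working session

There is one attempt and no reset: what is moved stays moved. The work goes in short steps, Python scripts to look and compute and a tool call to move; the robot and the scene stay as the last step left them, time stands still between calls to the robot, and variables do not carry over. Pictures are saved under pics/ and viewed, at most 10 in all, crops included, and the job is handed in when it is done.

Besides the shell and the picture viewer there is one more tool, called as name(argument=value, ...), one argument or row to a line, values as JSON. servo_tool: Moves the arm, as the interface text tells. Its arguments: {"type":"object","properties":{"steps":{"type":"array"}},"required":["steps"]}

```bash
mkdir -p pics; cat > h.py <<'E'
import numpy as np, cv2
from workcell import manip
def cam(n):
    c=manip.camera_info(n); V=np.array(c['view']); return c,V[:3,:3],V[:3,3]
def ray(n,u,v):
    c,R,t=cam(n); d=np.array([[(u-c['cx'])/c['fx'],(v-c['cy'])/c['fy']]]).T.ravel()
    s=d.copy()
    for _ in range(30): s=d/(1+c['k1']*(s@s))
    return -R.T@t, R.T@np.array([s[0],s[1],1.])
def onz(n,u,v,z):
    o,d=ray(n,u,v); return o+d*(z-o[2])/d[2]
def proj(n,p):
    c,R,t=cam(n); q=R@np.array(p,float)+t; s=q[:2]/q[2]; s=s*(1+c['k1']*(s@s))
    return np.array([c['fx']*s[0]+c['cx'],c['fy']*s[1]+c['cy']])
def shot(n,f,crop=None,k=1):
    im=cv2.cvtColor(manip.get_image(n),cv2.COLOR_RGB2BGR); cv2.imwrite('pics/raw_'+f,im)
    if crop: a,b,c_,d=crop; im=im[b:d,a:c_]
    if k!=1: im=cv2.resize(im,None,fx=k,fy=k,interpolation=cv2.INTER_CUBIC)
    cv2.imwrite('pics/'+f,im); return im
E
python3 - <<'E'
from h import *
a=shot('top','a.png');b=shot('side','b.png')
print(manip.get_state())
for n in('top','side'): print(n,manip.camera_info(n), 'pos',ray(n,280,210))
E
```

```text
{'t': 0.1, 'qpos': array([-8.16300459e-01,  4.07239395e-02,  8.39020021e-02, -4.02523328e-04,
       -1.61552216e+00, -3.33705111e-01]), 'dq': array([-0.00022448,  0.00035003,  0.00162497, -0.00013966,  0.00023412,
        0.0004839 ]), 'tau': array([-5.64405666e-03, -3.69342470e+01,  3.48278904e+01,  6.95184141e+00,
       -4.56990660e-03,  3.15658735e-05]), 'eef_pos': array([ 0.24502077, -0.54733727,  0.22099086]), 'orientation': array([-2.08855157e-01,  9.77946258e-01,  7.66211768e-04, -2.28567970e-04]), 'force': array([-0.16375203, -0.23472074,  0.02065475]), 'moment': array([-0.02364873, -0.01420804,  0.01435861]), 'finger_force': 0.0, 'width': 0.08546341478775081}
top {'fx': 471.6244063302405, 'fy': 471.6244063302405, 'cx': 285.64436017332764, 'cy': 203.82892942147947, 'k1': -0.16578758111001562, 'view': array([[ 0.00765548, -0.9998611 ,  0.01480431, -0.01626806],
       [-0.98337552, -0.01021359, -0.18129607,  0.48315777],
       [ 0.1814221 , -0.01317029, -0.98331712,  1.58251198],
       [ 0.        ,  0.        ,  0.        ,  1.        ]])} pos (array([0.18814743, 0.00951111, 1.64394657]), array([ 0.16846261, -0.00133706, -0.98586664]))
side {'fx': 463.4944032463636, 'fy': 463.4944032463636, 'cx': 278.1102440787273, 'cy': 210.89023572766214, 'k1': -0.07087770072559368, 'view': array([[-0.98906377, -0.14726384,  0.00813715,  0.46628511],
       [-0.10806053,  0.68600589, -0.71952682,  0.08938848],
       [ 0.10037815, -0.71253722, -0.69441698,  1.2761872 ],
       [ 0.        ,  0.        ,  0.        ,  1.        ]])} pos (array([0.34274377, 0.91667678, 0.94672924]), array([ 0.09655309, -0.71445526, -0.6930018 ]))
```

View pics/a.png

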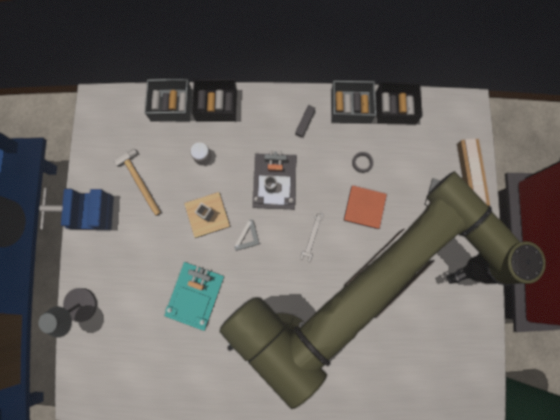

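View pics/b.png

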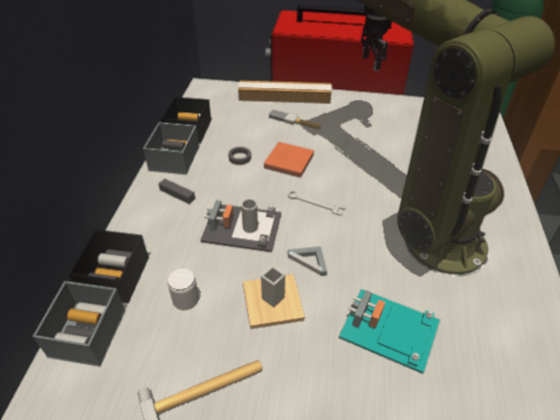

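The top view shows the fixture around (275,182) with the round stub at (271,185). The board is at (207,214) with the square stub, and the red slab is at (365,207). The turquoise decoy is at (195,295). I'll measure these next.

```bash
cat > m.py <<'E'
from h import *
im=cv2.imread('pics/raw_a.png'); sd=cv2.imread('pics/raw_b.png')
def quad(n,mask,box,z,name):
    m=np.zeros_like(mask); x0,y0,x1,y1=box; m[y0:y1,x0:x1]=mask[y0:y1,x0:x1]
    m=cv2.morphologyEx(m,cv2.MORPH_CLOSE,np.ones((3,3)))
    c=max(cv2.findContours(m,0,2)[0],key=cv2.contourArea); h=cv2.convexHull(c)
    P=np.array([onz(n,u,v,z)[:2] for u,v in h[:,0]]).astype(np.float32)
    r=cv2.minAreaRect(P*1000); print(name,np.round(r[0],1),np.round(r[1],1),round(r[2],1))
for n,I,bx in (('top',im,dict(board=(175,185,240,245),slab=(335,180,395,235),fix=(245,148,302,215))),('side',sd,dict(board=(235,265,310,330),slab=(255,135,320,180),fix=(195,195,290,255)))):
    hsv=cv2.cvtColor(I,cv2.COLOR_BGR2HSV)
    quad(n,cv2.inRange(hsv,(8,70,60),(28,255,255)),bx['board'],.018,n+' board')
    quad(n,cv2.inRange(hsv,(0,110,60),(12,255,255)),bx['slab'],.025,n+' slab')
    quad(n,cv2.inRange(hsv,(0,0,0),(180,255,75)),bx['fix'],.012,n+' fix')
a=cv2.resize(im[135:255,170:310],None,fx=4,fy=4,interpolation=2)
b=cv2.resize(sd[190:340,190:310],None,fx=2,fy=3.2,interpolation=2)
b=cv2.resize(sd[190:340,190:315],(400,480),interpolation=2)
cv2.imwrite('pics/c.png',cv2.resize(np.hstack([a,cv2.resize(b,(240,480))]) ,(800,480)) if 0 else a)
cv2.imwrite('pics/d.png',cv2.resize(sd[190:340,190:315],(500,600),interpolation=2))
E
python3 m.py
```

```text
top board [447.9 264.1] [126.6 126.9] 19.3
top slab [ 479.8 -290.8] [124.5 123.9] 76.4
top fix [644.5  -8.6] [13.1 23.4] 12.4
side board [445.  270.6] [130.1 137.2] 19.1
side slab [ 479.3 -279.3] [144.3 130. ] 76.7
side fix [647.2  35.8] [28.5 36.8] 49.3
```

View pics/c.png

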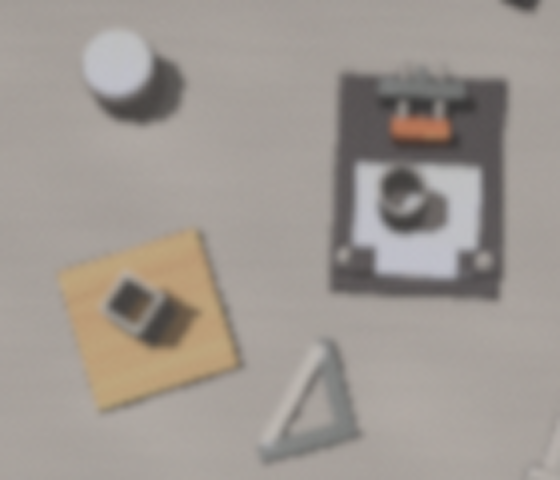

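View pics/d.png

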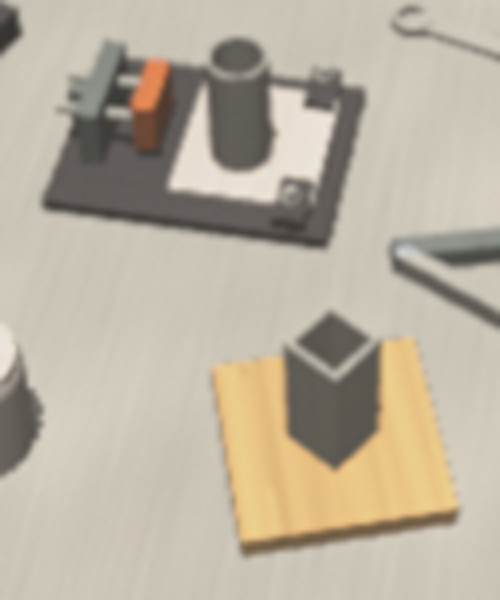

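In the crops (4x, offsets (170,135) and (190,190)), the fixture base corners in the top view are (341,73), (507,80), (499,298) and (332,292). The square rim corners there are (130,273), (165,300), (142,338) and (104,305), and the round rim is at about (405,195).

```bash
cat > m2.py <<'E'
from h import *
T=lambda u,v,z:onz('top',170+u/4,135+v/4,z)[:2]*1000
S=lambda u,v,z:onz('side',190+u/4,190+v/4,z)[:2]*1000
def show(n,P):
    P=np.array(P); e=np.roll(P,-1,0)-P
    print(n,'ctr',P.mean(0).round(1),'len',np.hypot(*e.T).round(0),'ang',np.degrees(np.arctan2(e[:,1],e[:,0])).round(1))
show('fixT',[T(*p,.012) for p in [(341,73),(507,80),(499,298),(332,292)]])
show('plateT',[T(*p,.020) for p in [(356,163),(482,166),(479,278),(350,273)]])
show('fixS',[S(*p,.012) for p in [(43,203),(82,55),(365,90),(326,240)]])
show('sqT',[T(*p,.108) for p in [(130,271),(167,300),(141,338),(103,305)]])
show('sqS',[S(*p,.108) for p in [(332,311),(382,345),(336,381),(284,345)]])
show('boardT',[T(*p,.018) for p in [(58,270),(198,230),(242,366),(100,410)]])
show('boardS',[S(*p,.018) for p in [(212,367),(414,337),(459,510),(244,545)]])
print('round T',T(404,194,.110),'S',S(239,60,.110))
print('stop top face ctr T',T(421,127,.062),' lower edge',T(421,140,.062), 'bracket',T(422,87,.062))
print('stop S top',[S(*p,.062) for p in [(146,60),(173,64),(160,98),(132,95)]])
im=cv2.imread('pics/raw_a.png'); 
E
python3 m2.py
```

```text
fixT ctr [570.9  26.3] len [149. 199. 147. 200.] ang [-91.9 178.1  88.5  -1.1]
plateT ctr [537.2  28.5] len [112. 101. 113.  99.] ang [-90.8 178.8  88.3  -2. ]
fixS ctr [572.3  34.2] len [148. 212. 146. 196.] ang [-85.9 178.9  87.9  -0.9]
sqT ctr [445.  259.8] len [40. 38. 43. 36.] ang [-127.1  147.4   50.2  -36.6]
sqS ctr [443.1 269.8] len [38. 36. 39. 37.] ang [ 147.8   52.9  -31.8 -128.9]
boardT ctr [446.8 261.6] len [128. 128. 129. 130.] ang [ -73.2 -160.6  108.1   19. ]
boardS ctr [443.8 269. ] len [129. 130. 127. 130.] ang [-160.6  108.8   19.5  -70.4]
round T [539.57374315  38.32301576] S [540.75595685  47.64346289]
stop top face ctr T [610.2473293   25.33173917]  lower edge [598.62591601  25.19006614] bracket [646.2468415   24.90417579]
stop S top [array([616.06894759,   7.86372535]), array([596.62042996,   8.90473628]), array([598.08616724,  43.28019217]), array([617.62100168,  43.39709189])]
```

```bash
python3 - <<'E'
from h import *
a=np.radians(114.1); y=np.array([np.cos(a),np.sin(a),0])
p=np.array([.245,-.5473,.221])
c=[]
for n,f in(('top','a'),('side','b')):
    I=cv2.imread(f'pics/raw_{f}.png'); q=proj(n,p); print(n,q, [proj(n,p+s*.05*y-[0,0,.012]).round(1) for s in(-1,1)])
    x0,y0=[int(max(0,t-35)) for t in q]; print(x0,y0)
    c.append(cv2.resize(I[y0:y0+70,x0:x0+70],(400,400),interpolation=2))
cv2.imwrite('pics/e.png',np.hstack(c))
E
```

```text
top [459.22373316 271.09554042] [array([471.3, 264.6]), array([444.1, 278. ])]
424 236
side [369.60243497  70.06455216] [array([363.2,  66.7]), array([375.3,  80.3])]
334 35
```

View pics/e.png

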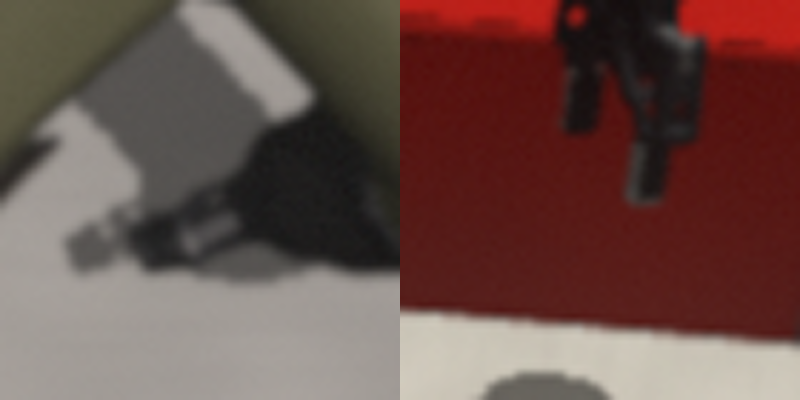

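servo_tool(
  steps=[
    [4,5,0,0.13,8.5],
    [4,5,0,0.13,8.5],
    [2,5,0,0.13,8.5],
    [2,5,0,0.13,8.5],
    [2,5,0,0,8.5],
    [2,5,0,0,8.5],
    [1,5,0,0,8.5],
    [1,5,0,0,8.5],
  ],
)

```text
t: 0.9
eef_pos: [0.4013, -0.1838, 0.2215]
orientation: [-0.453, 0.891, 0.0, -0.0]
force: [2.2, 0.6, 0.3]
width: 0.0851
finger_force: 0.0
```

The fingertips sit about 9 px above where they should project in the side view, so I'll check that again closer in. Once the tool is over the board I'll compare the gripper with the stub directly.

servo_tool(
  steps=[
    [1,5,0,0,8.5],
    [1,5,0,0,8.5],
    [0,5,0,0,8.5],
    [0,5,0,0,8.5],
    [0,5,0,0,8.5],
    [0,5,0,0,8.5],
    [0,5,0,0,8.5],
    [0,5,0,0,8.5],
  ],
)

```text
t: 1.7
eef_pos: [0.4204, 0.2144, 0.2219]
orientation: [-0.454, 0.891, 0.0, 0.0]
force: [0.0, -0.8, 0.3]
width: 0.0849
finger_force: 0.0
```

servo_tool(
  steps=[
    [1.5,2,0,0,8.5],
    [0.5,2,0,0,8.5],
    [0,0,0,0,8.5],
  ],
)

```text
t: 2.0
eef_pos: [0.4408, 0.2539, 0.2202]
orientation: [-0.454, 0.891, -0.0, -0.001]
force: [0.6, -1.1, -1.1]
width: 0.085
finger_force: 0.0
```

```bash
cat > look.py <<'E'
from h import *; import sys
from scipy.spatial.transform import Rotation as R
f=sys.argv[1]; k=float(sys.argv[2]) if len(sys.argv)>2 else 40; k=int(k)
s=manip.get_state(); p=np.array(s['eef_pos']); M=R.from_quat(s['orientation']).as_matrix(); y=M[:,1]
print(s['t'],p.round(4),'psi',np.degrees(np.arctan2(y[1],y[0])).round(2),'z',M[:,2].round(3),s['force'].round(1),s['width'],s['finger_force'])
c=[]
for n in('top','side'):
    I=cv2.cvtColor(manip.get_image(n),cv2.COLOR_RGB2BGR); cv2.imwrite(f'pics/raw_{f}_{n}.png',I)
    q=proj(n,p); x0=int(q[0]-k); y0=int(q[1]-k)
    print(n,'off',x0,y0,'scale',400/(2*k),'tcp',q.round(1),'tips',[proj(n,p+t*y*.0475+M[:,2]*.012).round(1) for t in(-1,1)])
    c.append(cv2.resize(I[y0:y0+2*k,x0:x0+2*k],(400,400),interpolation=2))
cv2.imwrite(f'pics/{f}.png',np.hstack(c))
E
python3 look.py g 45
```

```text
2.0 [0.4408 0.2539 0.2202] psi 144.0 z [-0.002 -0.002 -1.   ] [ 0.6 -1.1 -1.1] 0.08499584927384592 0.0
top off 154 161 scale 4.444444444444445 tcp [200.  206.2] tips [array([210. , 194.8]), array([191.2, 219. ])]
side off 230 192 scale 4.444444444444445 tcp [275.6 237.9] tips [array([260.2, 230.4]), array([291.7, 253.5])]
```

View pics/g.png

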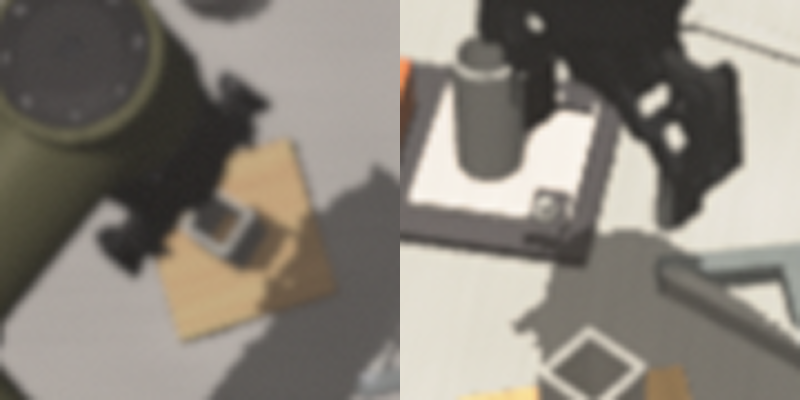

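```bash
cat >> h.py <<'E'
def tri(a,b):
    (o1,d1),(o2,d2)=ray('top',*a),ray('side',*b)
    s=np.linalg.lstsq(np.c_[d1,-d2],o2-o1,rcond=None)[0]; p,q=o1+d1*s[0],o2+d2*s[1]
    return ((p+q)/2*1000).round(1),(np.linalg.norm(p-q)*1000).round(1)
E
python3 - <<'E'
from h import *
print('tip +',tri((184.8,222.2),(290.8,242.6)))
print('tip -',tri((214.3,184.2),(260.4,221.3)))
for n,a,b in (('sq ctr',(170+135/4,135+303.5/4),(190+333.5/4,190+345.5/4)),('round',(170+404/4,135+194/4),(190+239/4,190+60/4)),('board',(170+149.5/4,135+319/4),(190+332/4,190+440/4)),('fix TL',(170+341/4,135+73/4),(190+43/4,190+203/4)),('fix BL',(170+332/4,135+292/4),(190+326/4,190+240/4)),('fix BR',(170+499/4,135+298/4),(190+365/4,190+90/4))): print(n,tri(a,b))
E
```

```text
tip + (array([395.2, 292.2, 251.8]), np.float64(18.3))
tip - (array([494.9, 211.4, 225.1]), np.float64(28.2))
sq ctr (array([445.5, 261.7,  97.5]), np.float64(2.4))
round (array([542.2,  38.5, 101.1]), np.float64(1.2))
board (array([446.6, 263.2,   6.2]), np.float64(3.4))
fix TL (array([673.6,  98.7,   3.8]), np.float64(3.7))
fix BL (array([474.3, 102.6,   4.5]), np.float64(0.3))
fix BR (array([469.7, -44.7,   4.9]), np.float64(1.7))
```

The side view still shows the fingers higher than predicted. I'll descend only to a height that is safe under either reading and check there.

servo_tool(
  steps=[
    [0.3,0.9,-3,0,8.5],
    [0,0,-4,0,8.5],
    [0,0,-3.5,0,8.5],
    [0,0,-2,0,8.5],
    [0,0,0,0,8.5],
  ],
)

```text
t: 2.6
eef_pos: [0.4426, 0.2591, 0.0937]
orientation: [-0.453, 0.892, -0.001, -0.003]
force: [0.0, 0.0, 0.5]
width: 0.085
finger_force: 0.0
```

```bash
python3 look.py h 40
```

```text
2.6 [0.4426 0.2591 0.0937] psi 143.84 z [-0.004 -0.004 -1.   ] [0.  0.  0.5] 0.08501798500731789 0.0
top off 164 172 scale 5.0 tcp [204.6 212.3] tips [array([213.9, 201.8]), array([196.5, 224.1])]
side off 234 236 scale 5.0 tcp [274.3 276.5] tips [array([260.2, 268.5]), array([289. , 291.4])]
```

View pics/h.png

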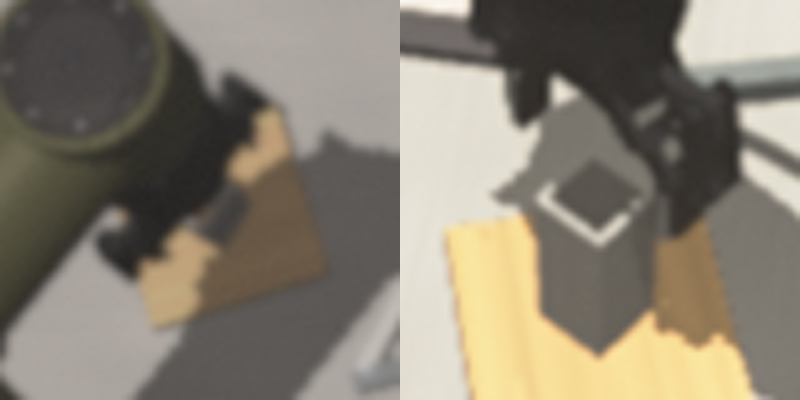

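In the side view the tips are at about (290,284) and (259,260), and the stub rim is centred at (273,277). Both tips show 8 px high. Descending straddles the stub either way, so I'll go down in small steps and measure the tip rows numerically.

servo_tool(
  steps=[
    [0.1,0.2,-1,0,8.5],
    [0,0,-1,0,8.5],
    [0,0,0,0,8.5],
  ],
)

```text
t: 3.0
eef_pos: [0.4444, 0.2629, 0.0753]
orientation: [-0.453, 0.891, -0.0, -0.001]
force: [-0.4, -0.3, -1.0]
width: 0.0849
finger_force: 0.0
```

```bash
cat > tip.py <<'E'
from h import *; import sys
s=manip.get_state(); p=np.array(s['eef_pos']); print(p.round(4),s['force'].round(1),s['width'])
I=cv2.cvtColor(manip.get_image('side'),cv2.COLOR_RGB2BGR); cv2.imwrite('pics/raw_'+sys.argv[1]+'.png',I)
g=I.max(2); u,v=proj('side',p).astype(int); print('tcp',u,v)
for y in range(v-25,v+30,2): print(y,' '.join('%3d'%t for t in g[y,u-24:u+26:2]))
E
python3 tip.py i
```

```text
[0.4444 0.2629 0.0753] [-0.4 -0.3 -1. ] 0.08487264162663243
tcp 273 282
257 225 227 202  90  77  51  51  84  88  50  50  52  52  51  48  50  51  50  60  67  70 101 121 170 216
259 225 226 221 107  60  51  50  82 107  65  49  50  53  53  50  49  52  53  56  70  71  81  98  93  97
261 226 225 225 115  58  53  51  70 118 111  83  55  51  53  50  50  52  53  53  60  67  70  73  70  53
263 226 224 224 141  62  53  52  78 119 120 120  97  56  53  54  51  52  60  77  59  58  61  68  72  61
265 225 224 225 172  63  53  70 110 122 121 122 121  99  57  58  66  96 110  87  53  58  65  59  63  59
267 224 225 226 206 113  93 111 122 123 122 124 118 116  93  55  70 106  91  57  58  59  56  56  56  57
269 224 226 226 226 218 180 122 123 123 122 118  95  91  96  61  59  66  62  62  66  59  51  52  55  56
271 225 226 226 227 203 134 122 123 125 115  93  88  89  89  73  56  63  66  76 108  72  52  53  53  51
273 226 226 227 205 133 121 124 124 110  90  89  89  88  90  85  68  62  61  83 119  86  52  52  52  52
275 227 228 206 135 122 124 164 179  96  87  88  89  89  90  89  87  85  56  66  89  64  53 
[... 1183 characters left out ...]
 242 153 109 109 109 109 107 103 104 100 101 128 203 184 147 150 149 144 146
301 249 249 249 247 244 246 249 246 185 115 108 108 107 103 101 128 226 219 152 144 147 151 150 145 146
303 249 249 249 247 244 245 249 249 247 223 127 106 108 101 128 233 249 246 168 143 144 151 150 147 144
305 249 249 249 248 244 244 248 249 247 247 233 164 107 151 242 249 248 246 243 226 177 153 150 151 159
307 249 249 249 248 244 243 248 249 247 246 246 246 205 244 249 249 249 247 248 249 247 197 180 241 247
309 249 249 249 248 245 243 247 249 248 246 245 248 248 249 249 249 248 247 247 249 248 249 247 249 249
311 249 249 249 249 246 243 246 249 248 246 245 247 248 248 249 249 249 248 247 249 248 248 249 249 248
```

servo_tool(
  steps=[
    [0,0,-1,0,8.5],
    [0,0,0,0,6],
    [0,0,0,0,4],
    [0,0,0,0,2],
    [0,0,0,0,2],
    [0,0,0,0,2],
  ],
)

```text
t: 3.65
eef_pos: [0.4453, 0.2636, 0.0674]
orientation: [-0.453, 0.891, 0.0, 0.0]
force: [-1.7, 0.9, 2.4]
width: 0.0396
finger_force: 59.6
```

```bash
python3 tip.py j
```

```text
[0.4453 0.2636 0.0674] [-1.7  0.9  2.4] 0.03959724428588709
tcp 272 284
259 223 226 224 119  52  53  54  53  50  50  50  52  52  52  50  49  50  50  51  58  61 136 135 106 106
261 224 225 224 177 100  94  52  52  51  51  51  51  53  52  50  48  51  54  55  69  70 118 183 188 136
263 224 224 224 224 217 197  73  53  53  54  57  54  51  52  51  50  51  54  55  69  74  94 127 199 221
265 224 223 224 224 225 208  87  53  54  53  61  67  56  53  50  51  52  51  53  61  71  74  96 138 167
267 224 223 224 224 225 221 117  59  58  53  65  97  65  51  51  52  52  53  52  58  64  72  75  70  56
269 224 224 225 225 225 205 113  81  67  70 106  96  68  53  57  54  54  53  51  59  68  63  72  72  59
271 224 224 225 225 226 187 108  77  83 106  95  88  77  55  58  58  54  52  53  86  81  67  66  67  59
273 224 225 226 227 223 141 113 104 113  96  88  88  85  64  56  57  65  67  55  69  58  61  62  60  76
275 225 226 226 207 158 122 152 173 109  88  87  87  89  84  60  56  60  60  57  55  53  53  53  60 109
277 226 227 225 146 121 122 118 157 198 135  92  88  88  88  66  54  61  68  61  55  53  52 
[... 1183 characters left out ...]
 248 248 229 136 107 108 108 103 102 110 206 218 148 145 143 149 149 147 142
303 249 249 248 248 245 243 247 248 248 235 161 109 107 103 116 214 249 245 179 143 141 149 212 178 143
305 248 249 248 248 245 243 246 249 248 246 244 195 113 119 225 249 248 247 244 242 240 242 249 247 215
307 247 249 248 248 246 242 245 248 248 246 245 246 231 226 249 248 248 247 247 249 248 248 248 249 245
309 244 249 249 249 246 243 244 248 248 246 245 246 248 248 248 248 248 248 246 248 248 247 248 248 248
311 243 249 248 248 247 244 243 248 248 246 245 246 247 248 248 248 248 248 246 248 248 247 248 248 248
313 230 249 249 248 249 247 242 247 248 247 245 246 247 248 248 248 248 248 247 247 248 247 248 248 248
```

Gripped at 39.6 mm with the pads about 39 mm below the rim. Next I'll lift, turn to the fixture's orientation and carry it to the slab.

servo_tool(
  steps=[
    [0,0,2,0,2],
    [0,0,4,0,2],
    [0,0,4,0,2],
    [0.5,-4,0,-0.12,2],
    [0.5,-4.5,0,-0.12,2],
    [0.5,-4.5,0,-0.12,2],
    [0.5,-4.5,0,-0.12,2],
    [0.5,-4.5,0,-0.12,2],
  ],
)

```text
t: 4.5
eef_pos: [0.4693, 0.0416, 0.1658]
orientation: [-0.167, 0.986, 0.0, -0.001]
force: [0.6, 0.7, -3.4]
width: 0.0396
finger_force: 60.1
```

servo_tool(
  steps=[
    [0.5,-4.5,0,-0.12,2],
    [0.5,-4.5,0,-0.12,2],
    [0,-4.5,0,-0.12,2],
    [0,-4.5,0,0,2],
    [0,-4.5,0,0,2],
    [0,-4.5,0,0,2],
    [0,-4,0,0,2],
    [0,0,0,0,2],
  ],
)

```text
t: 5.3
eef_pos: [0.4784, -0.2704, 0.1648]
orientation: [0.012, 1.0, 0.0, -0.002]
force: [0.4, -0.4, -4.4]
width: 0.0395
finger_force: 60.5
```

```bash
python3 look.py k 50
```

```text
5.3 [ 0.4784 -0.2704  0.1648] psi 88.59 z [-0.004  0.    -1.   ] [ 0.4 -0.4 -4.4] 0.03949126206339004 60.54048621095717
top off 316 149 scale 4.0 tcp [366.5 199.3] tips [array([380.2, 200.6]), array([351.3, 199.6])]
side off 239 73 scale 4.0 tcp [289.4 123.1] tips [array([291.7, 118.1]), array([286.9, 135.2])]
```

servo_tool(
  steps=[
    [0.1,-1.6,-3,0,2],
    [0,0,-3,0,2],
    [0,0,-2,0,2],
    [0,0,0,0,2],
  ],
)

```text
t: 5.8
eef_pos: [0.479, -0.2806, 0.0825]
orientation: [0.009, 1.0, 0.002, -0.003]
force: [-0.6, 0.6, -4.2]
width: 0.0397
finger_force: 60.5
```

servo_tool(
  steps=[
    [0,0,-0.3,0,2],
    [0,0,-0.2,0,2],
    [0,0,0,0,2],
  ],
)

```text
t: 6.1
eef_pos: [0.4817, -0.2825, 0.083]
orientation: [0.009, 1.0, -0.0, 0.001]
force: [0.3, -0.2, -4.3]
width: 0.0397
finger_force: 60.5
```

servo_tool(
  steps=[
    [0,0,-0.3,0,2],
    [0,0,-0.2,0,2],
    [0,0,0,0,2],
  ],
)

```text
t: 6.4
eef_pos: [0.4809, -0.2826, 0.0765]
orientation: [0.01, 1.0, 0.0, -0.0]
force: [0.1, 0.3, -4.2]
width: 0.0397
finger_force: 60.5
```

servo_tool(
  steps=[
    [0,0,-0.2,0,2],
    [0,0,0,0,2],
  ],
)

```text
t: 6.6
eef_pos: [0.481, -0.2827, 0.0746]
orientation: [0.01, 1.0, 0.0, -0.0]
force: [0.0, 0.1, -3.8]
width: 0.0397
finger_force: 60.7
```

servo_tool(
  steps=[
    [0,0,-0.1,0,2],
    [0,0,0,0,2],
  ],
)

```text
t: 6.8
eef_pos: [0.4812, -0.2829, 0.0745]
orientation: [0.01, 1.0, -0.0, 0.0]
force: [-1.0, 1.0, 0.1]
width: 0.0397
finger_force: 60.8
```

servo_tool(
  steps=[
    [0,0,0,0,5],
    [0,0,0,0,8.5],
    [0,0,0,0,8.5],
    [0,0,1,0,8.5],
    [0,0,4,0,8.5],
    [0,0,4,0,8.5],
    [0,2,3,0,8.5],
    [1,4.5,0,0,8.5],
  ],
)

```text
t: 7.6
eef_pos: [0.4923, -0.2199, 0.2007]
orientation: [0.012, 1.0, -0.002, 0.004]
force: [1.2, 0.9, 0.2]
width: 0.085
finger_force: 0.0
```

servo_tool(
  steps=[
    [1,4.5,0,0,8.5],
    [1,4.5,0,0,8.5],
    [1,4.5,0,0,8.5],
    [1,4.5,0,0,8.5],
    [1,4.5,0,0,8.5],
    [0,3.5,0,0,8.5],
    [0,0,0,0,8.5],
    [0,0,0,0,8.5],
  ],
)

```text
t: 8.4
eef_pos: [0.5412, 0.0429, 0.1946]
orientation: [0.009, 1.0, 0.0, 0.0]
force: [-0.1, -0.9, 1.0]
width: 0.0849
finger_force: 0.0
```

```bash
python3 look.py l 45
```

```text
8.4 [0.5412 0.0429 0.1946] psi 89.0 z [ 0.001  0.    -1.   ] [-0.1 -0.9  1. ] 0.08493883343774694 0.0
top off 224 131 scale 4.444444444444445 tcp [269.1 177. ] tips [array([284.1, 178.3]), array([254.3, 177.5])]
side off 203 134 scale 4.444444444444445 tcp [248.8 179.2] tips [array([252.8, 171.1]), array([244.9, 195.2])]
```

View pics/l.png

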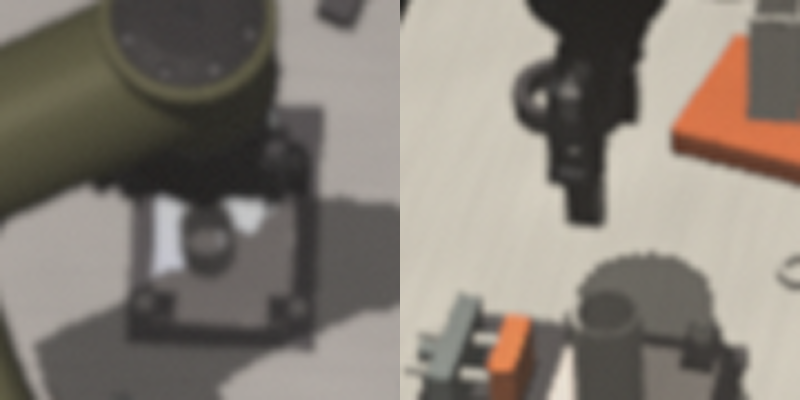

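Tool and round stub line up in x within 1–2 mm (side tip at column 245, rim centre at about (249,203)). I'll descend and grip.

servo_tool(
  steps=[
    [0,0,-4,0,8.5],
    [0,0,-4,0,8.5],
    [0,0,-3,0,8.5],
    [0,0,-1.4,0,8.5],
    [0,0,0,0,8.5],
  ],
)

```text
t: 9.0
eef_pos: [0.5402, 0.0411, 0.0684]
orientation: [0.01, 1.0, -0.001, -0.001]
force: [-0.1, -0.8, 0.5]
width: 0.0849
finger_force: 0.0
```

servo_tool(
  steps=[
    [0,0,0,0,6],
    [0,0,0,0,4],
    [0,0,0,0,2],
    [0,0,0,0,2],
    [0,0,0,0,2],
  ],
)

```text
t: 9.5
eef_pos: [0.5421, 0.0426, 0.0721]
orientation: [0.009, 1.0, 0.0, 0.002]
force: [-0.6, 0.3, 6.2]
width: 0.0427
finger_force: 60.7
```

servo_tool(
  steps=[
    [0,0,1,0,2],
    [0,0,4,0,2],
    [0,0,4,0,2],
    [-1,3,1,0,2],
    [-2,4,0,0,2],
    [-2,4,0,0,2],
    [-2,4,0,0,2],
    [-1.6,4,0,0,2],
  ],
)

```text
t: 10.3
eef_pos: [0.4534, 0.2336, 0.1699]
orientation: [0.01, 1.0, 0.0, -0.001]
force: [0.7, 0.1, -4.2]
width: 0.0426
finger_force: 62.4
```

servo_tool(
  steps=[
    [-1,3.2,0,0,2],
    [0,0,-4,0,2],
    [0,0,-4,0,2],
    [0,0,-0.8,0,2],
    [0,0,0,0,2],
    [0,0,0,0,2],
  ],
)

```text
t: 10.9
eef_pos: [0.4462, 0.2646, 0.0843]
orientation: [0.01, 1.0, 0.001, 0.001]
force: [0.1, -0.2, -3.9]
width: 0.0424
finger_force: 62.7
```

servo_tool(
  steps=[
    [0,0,-0.6,0,2],
    [0,0,-0.3,0,2],
    [0,0,0,0,2],
  ],
)

```text
t: 11.2
eef_pos: [0.445, 0.2642, 0.0729]
orientation: [0.01, 1.0, 0.0, -0.0]
force: [0.5, 0.1, -4.3]
width: 0.0429
finger_force: 62.6
```

```bash
python3 tip.py n
```

```text
[0.445  0.2642 0.0729] [ 0.5  0.1 -4.3] 0.04287709582664704
tcp 272 283
258 223 224 225 225 223 224 223 186  57  55  54  55  54  53  51  53  56 101 119 129 112 127 106 109 139
260 223 225 224 224 223 224 224 188  58  58  57  58  56  55  52  51  63 116 120 119 121 133 147 136 105
262 224 224 223 224 224 224 222 161  65  59  82 100  78  58  53  51  80 120 120 121 120 119 151 211 187
264 223 223 223 224 224 224 198 127  68  62 138 161 102  57  53  53  97 122 120 121 120 119 119 177 225
266 223 222 224 223 224 221 142 118  70  74 160 164  87  53  55  57 104 122 121 122 119 120 120 135 222
268 223 223 224 224 224 218 137 119  70  88 161 158  77  57  65  61 106 122 123 122 121 120 121 124 194
270 223 224 225 224 225 187 122 114  68 107 165 149  68  57  57  63 119 124 123 122 121 120 121 119 123
272 223 225 225 225 223 142 121 107  81 118 152 135  63  58  59  68 114 120 123 122 122 121 120 119 121
274 224 225 225 226 223 140 121  96  92 145 152 116  79  66  62  77 106 119 127 126 124 129 136 120 120
276 225 226 226 226 223 141 121  84  69 107 117  94  81  66  68  91 110 129 147 148 143 141 
[... 1183 characters left out ...]
 247 248 221 106  93  96  94  94 104 108 209 246 248 248 247 224 151 146 142
302 248 248 248 247 244 242 247 248 247 196 100  94  94  94 107 208 248 245 247 247 247 248 225 149 142
304 248 248 248 248 245 242 246 248 245 164 136 130 127 128 203 249 248 246 247 248 247 248 248 240 174
306 247 248 248 248 245 241 245 248 244 160 139 142 144 145 226 249 248 246 246 248 247 247 248 248 232
308 244 248 248 248 246 242 244 248 248 239 237 223 179 219 248 248 248 247 245 248 247 247 248 248 248
310 243 248 248 248 246 242 242 247 248 246 244 246 248 247 248 248 248 247 245 247 248 247 248 248 248
312 239 248 248 248 248 245 241 247 248 246 244 245 247 247 248 248 248 248 246 247 248 247 248 248 248
```

servo_tool(
  steps=[
    [0,0,-0.2,0,2],
    [0,0,0,0,2],
  ],
)

```text
t: 11.45
eef_pos: [0.445, 0.2642, 0.0707]
orientation: [0.01, 1.0, -0.0, -0.0]
force: [0.5, -0.4, -3.9]
width: 0.0427
finger_force: 62.6
```

servo_tool(
  steps=[
    [0,0,-0.1,0,2],
    [0,0,0,0,2],
  ],
)

```text
t: 11.65
eef_pos: [0.4453, 0.2643, 0.0702]
orientation: [0.01, 1.0, 0.0, 0.0]
force: [-0.2, -1.1, -2.8]
width: 0.0425
finger_force: 62.8
```

servo_tool(
  steps=[
    [0,0,-0.1,0,2],
    [0,0,0,0,2],
    [0,0,0,0,5],
    [0,0,0,0,8.5],
    [0,0,0,0,8.5],
    [0,0,1.5,0,8.5],
    [0,0,4,0,8.5],
    [0,0,4,0,8.5],
  ],
)

```text
t: 12.45
eef_pos: [0.4449, 0.2638, 0.1657]
orientation: [0.01, 1.0, -0.0, -0.0]
force: [0.6, 0.1, 0.0]
width: 0.085
finger_force: 0.0
```

servo_tool(
  steps=[
    [0.5,-4,3,0,8.5],
    [0.5,-4.8,0,0,8.5],
    [0.5,-4.8,0,0,8.5],
    [0.5,-4.8,0,0,8.5],
    [0.5,-4.8,0,0,8.5],
    [0.5,-4.8,0,0,8.5],
    [0.5,-4.8,0,0,8.5],
    [0,-4.8,0,0,8.5],
  ],
)

```text
t: 13.25
eef_pos: [0.4801, -0.1136, 0.1952]
orientation: [0.01, 1.0, -0.0, 0.001]
force: [1.6, 0.5, -0.1]
width: 0.0846
finger_force: 0.0
```

servo_tool(
  steps=[
    [0,-4.8,0,0,8.5],
    [0,-4.8,0,0,8.5],
    [0,-4.8,0,0,8.5],
    [0,-2.7,0,0,8.5],
    [0,0,0,0,8.5],
    [0,0,0,0,8.5],
  ],
)

```text
t: 13.85
eef_pos: [0.4799, -0.2832, 0.1944]
orientation: [0.01, 1.0, -0.0, 0.0]
force: [-0.3, 0.3, -0.4]
width: 0.085
finger_force: 0.0
```

```bash
python3 look.py o 50; python3 - <<'E'
from h import *
I=cv2.imread('pics/raw_o_top.png'); J=cv2.imread('pics/raw_o_side.png')
a=cv2.resize(I[140:240,180:300],(480,400),interpolation=2); b=cv2.resize(J[190:330,195:305],(314,400),interpolation=2)
cv2.imwrite('pics/p.png',np.hstack([a,b]))
E
```

```text
13.85 [ 0.4799 -0.2832  0.1944] psi 88.81 z [ 0. -0. -1.] [-0.3  0.3 -0.4] 0.08500752709609917 0.0
top off 322 147 scale 4.0 tcp [372.1 197.1] tips [array([386.1, 198.3]), array([356.7, 197.4])]
side off 239 62 scale 4.0 tcp [289.7 112.4] tips [array([291.9, 107.6]), array([287.2, 124.4])]
```

View pics/p.png

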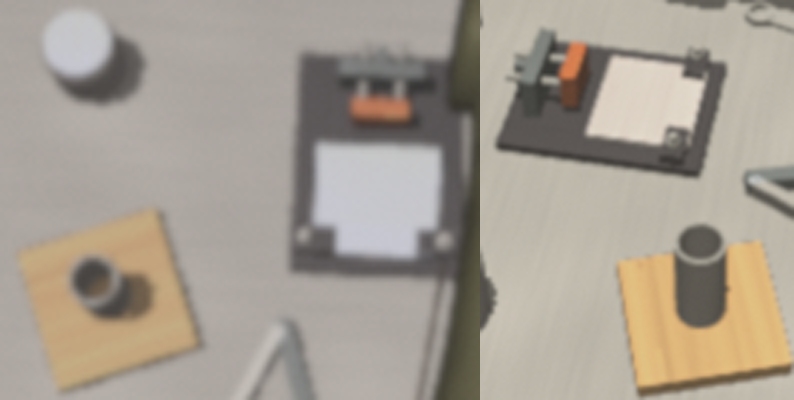

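The round stub stands upright in the middle of the board, with its rim at (96,282) in the top crop. I can now use it as a known point to calibrate the bias, then measure the stop.

```bash
python3 - <<'E'
from h import *
I=cv2.imread('pics/raw_o_top.png'); J=cv2.imread('pics/raw_o_side.png')
p=onz('top',180+96/4,140+282/4,.108); s=onz('side',195+(700-480)/2.855,190+245/2.857,.108)
print('round T',p.round(4),'S',s.round(4),'true .4453 .2643')
for n,im,b in(('top',I,(255,155,295,175)),('side',J,(215,195,240,235))):
    h=cv2.cvtColor(im,cv2.COLOR_BGR2HSV); m=cv2.inRange(h,(0,90,60),(20,255,255)); q=np.zeros_like(m); x0,y0,x1,y1=b; q[y0:y1,x0:x1]=m[y0:y1,x0:x1]
    v,u=np.nonzero(q); r=cv2.minAreaRect(np.c_[u,v].astype(np.float32)); print(n,r,u.mean(),v.mean(),u.min(),u.max(),v.min(),v.max())
    if n=='top':
        for a in (u.min()-.5,u.max()+.5): print('edge',onz(n,a,v.mean(),.055).round(4))
        print('ctr',onz(n,u.mean(),v.mean(),.055).round(4))
        print(im[155:175,275].tolist())
# plate in top: bright mask
h=cv2.cvtColor(I,cv2.COLOR_BGR2HSV); m=cv2.inRange(I,(175,165,165),(255,255,255)); q=np.zeros_like(m); q[170:210,250:296]=m[170:210,250:296]
v,u=np.nonzero(q)
for row in (180,185,190):
    uu=u[v==row]; print('plate row',row,[onz('top',a,row,.02)[:2].round(4) for a in(uu.min()-.5,uu.max()+.5)])
E
```

```text
round T [0.4463 0.2591 0.108 ] S [0.4463 0.2687 0.108 ] true .4453 .2643
top ((275.0, 167.0), (6.0, 14.0), 90.0) 274.9340659340659 167.25274725274724 268 282 164 170
edge [0.61   0.0523 0.055 ]
edge [6.106e-01 2.000e-04 5.500e-02]
ctr [0.6103 0.0265 0.055 ]
[[120, 121, 120], [121, 122, 121], [119, 121, 119], [106, 108, 107], [85, 86, 85], [63, 64, 64], [59, 60, 61], [67, 68, 73], [79, 85, 102], [87, 103, 141], [91, 115, 172], [90, 121, 186], [90, 121, 186], [83, 111, 168], [69, 90, 131], [57, 68, 93], [60, 65, 76], [73, 74, 81], [84, 84, 89], [93, 92, 97]]
side ((226.62196350097656, 215.4024200439453), (9.276249885559082, 21.64457893371582), 6.340190887451172) 227.25454545454545 215.0909090909091 222 232 205 226
plate row 180 [array([0.5725, 0.0808]), array([ 0.5736, -0.0252])]
plate row 185 [array([0.5543, 0.084 ]), array([ 0.5555, -0.0253])]
plate row 190 [array([0.5363, 0.0837]), array([ 0.5374, -0.0219])]
```

servo_tool(
  steps=[
    [0.1,0,-4,0,8.5],
    [0,0,-4,0,8.5],
    [0,0,-3,0,8.5],
    [0,0,-1,0,8.5],
    [0,0,0,0,8.5],
    [0,0,0,0,5],
    [0,0,0,0,3],
    [0,0,0,0,2],
  ],
)

```text
t: 14.75
eef_pos: [0.482, -0.2827, 0.0755]
orientation: [0.01, 1.0, -0.0, 0.001]
force: [0.1, 0.1, -0.3]
width: 0.0435
finger_force: 0.0
```

servo_tool(
  steps=[
    [0,0,0,0,2],
    [0,0,0,0,2],
  ],
)

```text
t: 14.95
eef_pos: [0.482, -0.2827, 0.0756]
orientation: [0.009, 1.0, -0.0, 0.001]
force: [0.0, 2.8, 6.3]
width: 0.04
finger_force: 59.3
```

servo_tool(
  steps=[
    [0,0,2,0,2],
    [0,0,4,0,2],
    [0,0,4,0,2],
    [1,3,0,0,2],
    [1.2,4.5,0,0,2],
    [1.2,4.5,0,0,2],
    [1.2,4.5,0,0,2],
    [1.2,4.5,0,0,2],
  ],
)

```text
t: 15.75
eef_pos: [0.5387, -0.0706, 0.1729]
orientation: [0.01, 1.0, 0.0, -0.001]
force: [1.4, -0.2, -3.4]
width: 0.0398
finger_force: 60.1
```

servo_tool(
  steps=[
    [1,4.5,0,0,2],
    [1,4,0,0,2],
    [0,1.9,0,0,2],
    [0,0,0,0,2],
    [0,0,-4,0,2],
    [0,0,-3.5,0,2],
    [0,0,-0.8,0,2],
    [0,0,0,0,2],
  ],
)

```text
t: 16.55
eef_pos: [0.5581, 0.0304, 0.0894]
orientation: [0.01, 1.0, -0.001, -0.002]
force: [0.7, -0.4, -2.9]
width: 0.0395
finger_force: 60.2
```

servo_tool(
  steps=[
    [0,0,0,0,2],
  ],
)

```text
t: 16.65
eef_pos: [0.5601, 0.031, 0.0929]
orientation: [0.01, 1.0, -0.0, 0.001]
force: [0.4, -0.2, -2.9]
width: 0.0394
finger_force: 60.3
```

servo_tool(
  steps=[
    [0,0,-1,-0.005,2],
    [0,0,-0.6,0,2],
    [0,0,-0.2,0,2],
    [0,0,0,0,2],
    [0,0,0,0,2],
  ],
)

```text
t: 17.15
eef_pos: [0.5592, 0.0315, 0.073]
orientation: [0.012, 1.0, 0.0, 0.0]
force: [-0.4, -0.8, -2.8]
width: 0.0398
finger_force: 60.3
```

servo_tool(
  steps=[
    [0,0,-0.2,0,2],
    [0,0,0,0,2],
    [0,0,0,0,2],
  ],
)

```text
t: 17.45
eef_pos: [0.5591, 0.0315, 0.0708]
orientation: [0.012, 1.0, 0.0, 0.0]
force: [0.3, 0.1, -3.5]
width: 0.0397
finger_force: 60.4
```

servo_tool(
  steps=[
    [0,0,-0.1,0,2],
    [0,0,0,0,2],
    [0,0,0,0,2],
  ],
)

```text
t: 17.75
eef_pos: [0.5594, 0.0315, 0.0707]
orientation: [0.012, 1.0, 0.0, 0.001]
force: [-3.4, 1.1, 3.9]
width: 0.0393
finger_force: 60.6
```

servo_tool(
  steps=[
    [0,0,-0.1,0,2],
    [0,0,0,0,2],
    [0,0,0,0,2],
  ],
)

```text
t: 18.05
eef_pos: [0.5596, 0.0314, 0.0707]
orientation: [0.012, 1.0, -0.0, 0.001]
force: [-5.5, 0.5, 8.5]
width: 0.0398
finger_force: 61.0
```

servo_tool(
  steps=[
    [0,0,0.1,0,2],
    [0.5,0,0,0,2],
    [0.5,0,0,0,2],
    [0.5,-0.1,0,0,2],
    [0,0,0,0,2],
    [0,0,0,0,2],
  ],
)

```text
t: 18.65
eef_pos: [0.5749, 0.0303, 0.0705]
orientation: [0.012, 1.0, -0.0, 0.001]
force: [-2.3, 0.3, 4.8]
width: 0.0399
finger_force: 59.4
```

servo_tool(
  steps=[
    [0.2,0,0,0,2],
    [0,0,0,0,2],
    [0,0,0,0,2],
  ],
)

```text
t: 18.95
eef_pos: [0.5764, 0.0302, 0.0706]
orientation: [0.012, 1.0, -0.0, 0.0]
force: [-4.1, 0.7, 7.1]
width: 0.0392
finger_force: 59.4
```

servo_tool(
  steps=[
    [0.2,0,0,0,2],
    [0,0,0,0,2],
    [0,0,0,0,2],
  ],
)

```text
t: 19.25
eef_pos: [0.5783, 0.0301, 0.0705]
orientation: [0.012, 1.0, -0.0, 0.0]
force: [-5.0, 0.2, 7.0]
width: 0.0392
finger_force: 59.4
```

servo_tool(
  steps=[
    [0.2,0,0,0,2],
    [0,0,0,0,2],
    [0,0,0,0,2],
  ],
)

```text
t: 19.55
eef_pos: [0.5802, 0.0301, 0.0705]
orientation: [0.012, 1.0, -0.0, 0.0]
force: [-4.2, -0.5, 6.9]
width: 0.0393
finger_force: 59.4
```

servo_tool(
  steps=[
    [0.2,0,0,0,2],
    [0,0,0,0,2],
    [0,0,0,0,2],
  ],
)

```text
t: 19.85
eef_pos: [0.582, 0.03, 0.0705]
orientation: [0.012, 1.0, -0.0, -0.0]
force: [-5.9, -0.2, 7.2]
width: 0.0394
finger_force: 59.4
```

servo_tool(
  steps=[
    [0.2,0,0,0,2],
    [0,0,0,0,2],
    [0,0,0,0,2],
  ],
)

```text
t: 20.15
eef_pos: [0.5837, 0.03, 0.0704]
orientation: [0.012, 1.0, -0.0, -0.001]
force: [-6.2, -0.2, 8.6]
width: 0.0396
finger_force: 59.3
```

servo_tool(
  steps=[
    [0.2,0,0,0,2],
    [0,0,0,0,2],
    [0,0,0,0,2],
  ],
)

```text
t: 20.45
eef_pos: [0.5854, 0.03, 0.0704]
orientation: [0.012, 1.0, -0.001, -0.001]
force: [-7.1, 1.2, 7.6]
width: 0.039
finger_force: 59.2
```

```bash
cat > st.py <<'E'
from h import *; import sys
J=cv2.cvtColor(manip.get_image('side'),cv2.COLOR_RGB2BGR); O=cv2.imread('pics/raw_o_side.png'); cv2.imwrite(f'pics/raw_{sys.argv[1]}.png',J)
s=manip.get_state(); print(s['t'],s['eef_pos'].round(4),s['force'].round(2),s['moment'].round(2))
def edges(im):
    d=im[:,:,2].astype(float)-im[:,:,0]; out=[]
    for v in range(209,224):
        r=d[v,212:240]; i=np.nonzero(r>45)[0]
        if len(i)==0: out.append((np.nan,np.nan)); continue
        a,b=i[0],i[-1]; L=212+a-(r[a]-45)/(r[a]-r[a-1]+1e-9); Rr=212+b+(r[b]-45)/(r[b]-r[b+1]+1e-9); out.append((L,Rr))
    return np.array(out)
a,b=edges(O),edges(J); print('shift px L/R median',np.nanmedian(b-a,0).round(2))
k=(proj('side',[.62,.056,.045])-proj('side',[.61,.056,.045])); print('px per 10mm',k.round(2))
E
python3 st.py q
```

```text
20.5 [0.5854 0.0299 0.0704] [-8.88 -0.2   9.1 ] [-0.1   3.09 -0.15]
shift px L/R median [-2.17 -2.39]
px per 10mm [-3.56 -0.4 ]
```

servo_tool(
  steps=[
    [0.2,0,0,0,2],
    [0,0,0,0,2],
    [0,0,0,0,2],
  ],
)

```text
t: 20.8
eef_pos: [0.5873, 0.03, 0.0703]
orientation: [0.012, 1.0, -0.0, -0.001]
force: [-8.8, -0.4, 8.1]
width: 0.039
finger_force: 58.8
```

servo_tool(
  steps=[
    [0.2,0,0,0,2],
    [0,0,0,0,2],
    [0,0,0,0,2],
    [0,0,0,0,2],
  ],
)

```text
t: 21.2
eef_pos: [0.589, 0.0301, 0.0702]
orientation: [0.012, 1.0, -0.0, -0.001]
force: [-9.8, 1.3, 8.8]
width: 0.039
finger_force: 59.7
```

```bash
python3 st.py r; python3 - <<'E'
from h import *
J=cv2.imread('pics/raw_r.png'); I=cv2.cvtColor(manip.get_image('top'),cv2.COLOR_RGB2BGR); cv2.imwrite('pics/raw_rt.png',I)
cv2.imwrite('pics/s.png',np.hstack([cv2.resize(I[145:205,245:305],(400,400),interpolation=2),cv2.resize(J[185:245,205:265],(400,400),interpolation=2)]))
E
```

```text
21.25 [0.589  0.0301 0.0702] [-9.82  0.08  8.5 ] [ 0.22  3.66 -0.12]
shift px L/R median [-2.87 -3.25]
px per 10mm [-3.56 -0.4 ]
```

View pics/s.png

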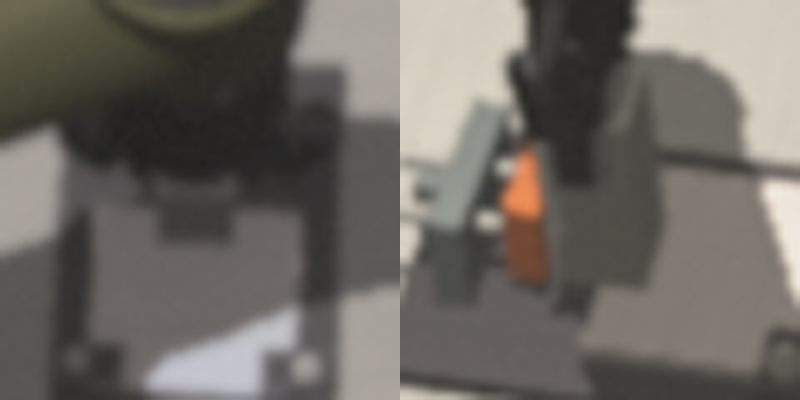

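The last view shows the stub standing on the plate, its face flat on the copper stop. Its face centre at column 197 against the plate centre at 196.5 means it is centred to about 0.5 mm. Stop travel is about 8.5 mm, so I'll push a little more.

servo_tool(
  steps=[
    [0.18,0,0,0,2],
    [0,0,0,0,2],
    [0,0,0,0,2],
    [0,0,0,0,2],
    [0,0,0,0,2],
  ],
)

```text
t: 21.8
eef_pos: [0.5903, 0.0301, 0.0701]
orientation: [0.012, 1.0, -0.001, -0.002]
force: [-12.1, 0.9, 8.8]
width: 0.0392
finger_force: 59.8
```

```bash
python3 st.py u; python3 - <<'E'
from h import *
# gap between bracket and block along rows, side view: print R-B and grey profile
for f in('o_side','u'):
    J=cv2.imread(f'pics/raw_{f}.png').astype(int)
    for v in (204,206,208,210,212,214,216,218): print(f,v,(J[v,206:240,2]-J[v,206:240,0]).tolist(),'g',J[v,206:226,1].tolist())
E
```

```text
21.85 [0.5903 0.03   0.0701] [-10.91   0.63   8.97] [ 0.26  4.37 -0.14]
shift px L/R median [-3.18 -3.49]
px per 10mm [-3.56 -0.4 ]
o_side 204 [18, 18, 19, 18, 19, 19, 19, 17, 10, 4, 3, 3, 2, 2, 4, 11, 13, 13, 14, 17, 32, 53, 58, 52, 45, 35, 24, 18, 18, 17, 18, 18, 19, 18] g [184, 186, 188, 189, 189, 189, 186, 174, 147, 133, 131, 132, 128, 110, 83, 102, 135, 143, 146, 151]
o_side 206 [19, 18, 19, 19, 19, 18, 18, 13, 6, 2, 3, 3, 2, 4, 4, 5, 6, 6, 7, 30, 81, 124, 133, 132, 129, 106, 54, 15, 11, 11, 13, 12, 14, 15] g [186, 188, 190, 188, 188, 186, 179, 161, 136, 132, 132, 131, 114, 80, 60, 66, 80, 86, 87, 93]
o_side 208 [17, 16, 16, 17, 17, 16, 13, 6, 2, 2, 3, 3, 3, 6, 9, 9, 8, 8, 19, 66, 116, 132, 136, 136, 127, 95, 40, 11, 7, 7, 7, 7, 6, 7] g [181, 171, 169, 172, 174, 171, 158, 139, 131, 132, 131, 121, 93, 78, 91, 98, 102, 104, 101, 106]
o_side 210 [17, 13, 9, 8, 10, 8, 4, 3, 2, 3, 2, 3, 5, 11, 15, 15, 14, 18, 41, 92, 127, 135, 136, 131, 105, 58, 25, 13, 7, 7, 8, 7, 6, 9] g [177, 153, 135, 127, 127, 132, 132, 133, 134, 133, 125, 100, 77, 108, 147, 157, 161, 163, 154, 135]
o_side 212 [
[... 1988 characters left out ...]
 89, 118, 135, 139, 131, 112]
u 214 [17, 10, 5, 4, 2, 2, 2, 2, 2, 1, 2, 3, 6, 40, 101, 143, 146, 146, 136, 87, 28, 8, 7, 8, 8, 8, 7, 8, 8, 7, 8, 7, 8, 9] g [183, 127, 100, 107, 129, 149, 152, 152, 151, 130, 89, 65, 60, 74, 108, 136, 141, 141, 135, 119]
u 216 [16, 17, 15, 9, 4, 2, 2, 2, 1, 3, 6, 10, 13, 41, 89, 117, 129, 140, 137, 100, 35, 9, 8, 8, 8, 8, 7, 8, 7, 7, 8, 8, 8, 8] g [185, 176, 168, 155, 152, 154, 154, 153, 135, 99, 92, 111, 110, 104, 102, 111, 119, 128, 131, 117]
u 218 [16, 13, 9, 4, 2, 2, 1, 3, 3, 6, 12, 15, 17, 27, 48, 61, 64, 68, 68, 51, 23, 10, 9, 8, 8, 7, 8, 8, 8, 8, 8, 8, 8, 8] g [170, 149, 122, 122, 131, 138, 143, 135, 108, 83, 119, 164, 172, 153, 110, 79, 74, 77, 78, 79]
```

servo_tool(
  steps=[
    [0.06,0,0,0,2],
    [0,0,0,0,2],
    [0,0,0,0,2],
    [0,0,0,0,2],
    [0,0,0,0,2],
    [0,0,0,0,2],
  ],
)

```text
t: 22.45
eef_pos: [0.5908, 0.0301, 0.07]
orientation: [0.012, 1.0, -0.0, -0.002]
force: [-11.6, 0.6, 9.7]
width: 0.0392
finger_force: 59.6
```

```bash
python3 st.py w
```

```text
22.5 [0.5908 0.0301 0.0701] [-11.85   1.2    9.96] [ 0.27  4.39 -0.07]
shift px L/R median [-3.22 -3.54]
px per 10mm [-3.56 -0.4 ]
```

```bash
python3 -c "
from workcell import manip
print(manip.finish_job())"
```

```text
the job is handed in; nothing more can be done
None
```

I swapped the stubs and handed the job in at about 22.5 s: the round one stands on the board, and the square one is on the plate, centred to about 0.5 mm and held against the copper stop at an estimated 9–10 mm of travel (roughly 7.5 N).

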